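# Pull a push-button cap with the cap puller

## Robot

A 7-joint arm with a two-finger parallel gripper is mounted at the origin on a cart in front of the work surface, level with it; the furniture and walls round the work are solid. World frame = base frame: x ahead of the robot, y to its left, z up, the work surface at z = 0. Lengths are in m, angles in rad, forces in N, time in s.
With the tool pointing down it reaches from about 0.4 to 0.875 m from the base axis. Payload 6.5 kg.
Tool frame: the origin (TCP) lies at the very end of the fingers, on their centre line; the grasp point (between the pads) lies 19 mm behind it (bot.grasp_offset is the distance from the TCP to the grasp point, in m); z points along the fingers, y is the line along which they close (so a half turn about z gives the same grasp; the last joint's range is limited). The gripper opens to 85 mm and grips with 20 to 120 N. Pads are 22 mm wide; open, the fingers measure 114 mm over their backs; the gripper's body (76 mm by 85 mm) begins 54 mm behind the grasp point. The pads swing forward as they close: fully open they stand 13 mm farther back than shut.
Start: joints at [1.056, 0.536, -0.004, 1.538, 0.003, 1.067, -0.071], TCP at [0.282, -0.586, 0.231] pointing down, gripper open.
Joint ranges: [-2.7, 2.7], [-0.37, 2.16], [-1.27, 1.26], [0.24, 2.4], [-1.31, 4.45], [0.19, 1.91], [-2.76, 2.76]. Speed limits (rad/s): [2.39, 2.39, 3.14, 3.14, 3.14, 3.14, 3.14].

## Interface

Orientations are given as a unit quaternion [w, x, y, z].
In Python, from rig import sensors, imaging, bot gives the robot as it stands. The module is installed in compiled form; this text tells all that it offers.
- The arm moves only by the tool play_rows, never from a script. Its argument "commands" is a list of rows, each an object with "travel": the shift along the tool's x, y, z in normalised numbers (1 is 1000 mm), a list of three; "rotation": the turn, a rotation vector about the tool's x, y, z in parts of the range, where 1.0 means 90 degrees, a list of three; "hand": the closure, from -1 (fully open) to 1 (shut). A call has 1 to 12 rows; each row is the pose to reach, as a shift and turn from the pose commanded when the call began, along the tool's axes at that moment; what a row does not reach only later rows make up. A row lasts 1/10 s, in which the tool goes at most 50 mm and 8.59 degrees, less where a joint would pass 70% of its speed; a pose out of reach is approached as far as the arm can. A call with a gripper value outside its range is refused whole. The fingers move at their own pace and stop on an object; the grip force is fixed at half the most. Time passes only in rows, so rows that repeat a pose let the fingers close. It gives the time, the measured TCP pose, the force, the opening and the grip force at its end, in the units of the state.
- sensors.read_state(): the state, without advancing time (a new reading comes with each control period).
- imaging.read_camera(name): name is "scene" or "top" or "wrist"; returns (picture, depth): 400x640x3 uint8, red, green, blue; 400x640 float32, m along the optical axis (not along the pixel's ray), 0 where there is no reading.
- imaging.camera_info(name): a dict with "intrinsics" (3x3 intrinsics, pixels), "R" (3x3) and "t" (3): a world point X has camera coordinates R X + t. Camera axes: x right, y down, z forward; pixel columns grow to the right and rows downward; lengths in m; the calibration is good to about 2 mm. A picture is of the moment at which its call begins: read the wrist's pose just before it. camera_info takes no time and is no camera call; for the wrist camera it gives the pose at the moment of the call.
- bot.finish_job(): hands the job in; it is judged then, once.
The state is a dict: "t": time; "q": joint angles; "dq": joint speeds; "joint_torque": joint torques, N m; "ee_pos": TCP position; "tool_rot": TCP orientation; "ft_force": force on the tool from outside, world axes, zero at the start; "wrist_torque": the same for the moment, N m; "gripper_width": opening from 0.0 (shut) to 1.0 (fully open); "grip_force": force on a finger pad.
Only numpy, scipy, OpenCV 4.12 (cv2) and the standard library are available. Lean on these libraries where they do the work, as an engineer would, in place of code of your own. Each camera call takes 0.05 s, during which the arm holds its last target. There are 200 camera calls.

## Task

The lamp under the orange button cap of the lamp control box has to be changed. Take the cap puller by its handle, slide its fork gently under the orange cap as far as it will go, pull the cap straight up until it pops off, and stand the puller upright in the white tray with the cap lying flat in its jaw. Touch the cap only with the puller, never push hard on cap or box, and leave the green and blue caps and everything else where they are.

Things in the scene. Friction and masses are not known exactly. Their poses are not given: they have to be found in the camera images.
- puller: Cap puller, about 100 g, 104 mm tall, loose, standing upright on its own flat fork. Origin: on the axis of its handle, at the height of the fork's underside; z up; x is the way the fork points. The black square handle with red bands, 16 x 16 mm, runs from z = 38 to 104 mm. It is clamped on a steel C-shaped jaw that opens to +x.
- handle_mid (a point): Grip point in the handle, 80 mm above the puller's origin. The jaw under the handle is shifted along the puller's x by an amount from -12 to +12 mm that differs each time, is not given, and stays put (it slips only above 45 N). Measured from the jaw's middle: back plate x = -22 to -17, z = 0 to 36 mm, 34 mm wide; bridge z = 30 to 36; fork from the back plate forward to x = 19.
- deck_mid (a point): Foot of the middle stem, on the rigid deck: box x = 12, y = 0, z = 35 mm; before the caps 57 mm of deck are bare. Puller's fork: two prongs, 3 mm thick, underside z = 0, at y = 9 to 17 and -9 to -17 mm (18 mm slot for the stem); their last 2.3 mm are toes turned up to z = 5 mm. Back plate to toes: 33.7 mm for a 30 mm cap, which lies flat on the prongs only if pushed right in.
- cap_orange: Orange square button cap, 30 x 30 x 16 mm, 15 g, hollow below, snapped on a black 14 mm square stem. Spring balls hold it against some 9 N of straight pull; it comes free within 7 mm and is clear of the stem after 12 mm. Origin: centre of its underside, z up, sides parallel to the box's. Seated, its underside is 6.5 mm above the deck: room for the fork, stem in the slot.
- cap_green: Green cap, same as the orange one; stays seated.
- cap_blue: Blue cap, same as the orange one; stays seated.
- lamp_box: Grey lamp control box, fixed, 120 mm along its x, 150 mm along its y, with a flat metal deck on top 35 mm above its origin (centre of the underside). Its front, towards the robot, is -x. Three stems, 18.5 mm high, stand on the deck at x = 12 and y = -46, 0 and 46 mm, each with one cap; which cap is on which stem changes.
- parts_tray: Shallow white square tray, fixed, 100 x 100 x 12 mm, walls and floor 4 mm thick. Origin: centre of its underside; the inner floor is 4 mm above it.
- can: White can with black lid, 42 mm across, 48 mm high, loose bystander; origin at the centre of its underside.
- yellow_tape: Roll of yellow tape lying flat, 68 mm across, 48 mm high, loose bystander; origin at the centre of its underside.
Not all that is in view belongs to the job. What is shaped like the puller but purple is not meant.

How it is judged:
By the outcome, as a careful person would: the job done as asked, in the order asked, and still so for the second after the job is handed in, with the robot touching nothing.
It also fails if it takes over 58 s, if anything falls off the work surface, if the arm or the gripper's body presses on something with over 40 N, if the wrist force passes 120 N, or if a joint passes its speed limit or range.

## Working session

There is one attempt and no reset: what is moved stays moved. The work goes in short steps, Python scripts to look and compute and a tool call to move; the robot and the scene stay as the last step left them, time stands still between calls to the robot, and variables do not carry over. Pictures are saved under pics/ and viewed, at most 11 in all, crops included, and the job is handed in when it is done.

Besides the shell and the picture viewer there is one more tool, called after ">>>" in YAML: its name, and indented under it one key for each argument. play_rows: Moves the arm, as the interface text tells. Its arguments: {"type":"object","properties":{"commands":{"type":"array","items":{"type":"object","properties":{"travel":{"type":"array","items":{"type":"number"}},"rotation":{"type":"array","items":{"type":"number"}},"hand":{"type":"number"}}}}},"required":["commands"]}

```bash
mkdir -p pics
cat > h.py <<'E'
import numpy as np, cv2
from rig import sensors, imaging, bot
def grab(n):
    i=imaging.camera_info(n); p,d=imaging.read_camera(n)
    return p,d,i
def ray(i,u,v):
    K,R,t=map(np.array,(i["intrinsics"],i["R"],i["t"]))
    return -R.T@t, R.T@np.linalg.inv(K)@np.array([u,v,1.])
def onplane(i,u,v,z):
    c,d=ray(i,u,v); return c+d*(z-c[2])/d[2]
def cloud(d,i):
    K,R,t=map(np.array,(i["intrinsics"],i["R"],i["t"]))
    v,u=np.indices(d.shape); P=np.stack([u,v,np.ones_like(u)],-1)@np.linalg.inv(K).T*d[...,None]
    return (P-t)@R
def proj(i,X):
    K,R,t=map(np.array,(i["intrinsics"],i["R"],i["t"])); c=np.asarray(X)@R.T+t; c=c@K.T
    return c[...,:2]/c[...,2:]
E
python3 - <<'E'
from h import *
for n in("scene","top"):
    p,d,i=grab(n); cv2.imwrite(f"pics/{n}1.png",p[...,::-1]); np.savez(f"{n}1.npz",p=p,d=d,**i)
    print(n,-np.array(i["R"]).T@i["t"],np.round(i["R"],3).tolist())
s=sensors.read_state(); print(s["t"],s["tool_rot"],bot.grasp_offset,s["gripper_width"])
E
```

```text
scene [-0.11812124  0.40154988  0.68839447] [[-0.536, -0.844, -0.005], [-0.519, 0.334, -0.787], [0.666, -0.419, -0.617]]
top [ 0.41978175 -0.02000881  1.23236454] [[-0.016, -1.0, -0.001], [-0.994, 0.016, -0.111], [0.111, -0.001, -0.994]]
0.1 [-7.42884025e-04  9.74914218e-01  2.22579566e-01 -2.28979650e-04] 0.0187 1.0003910102520763
```

View pics/scene1.png

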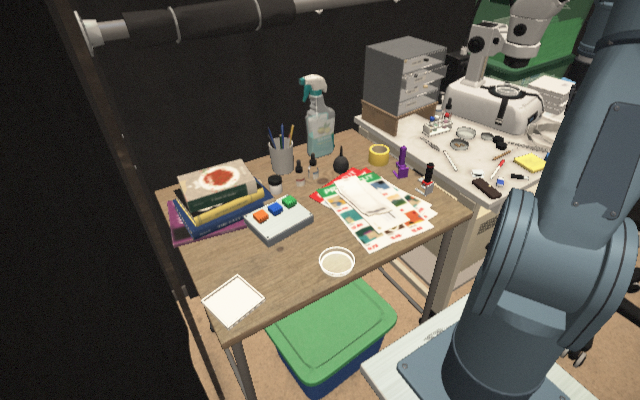

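View pics/top1.png

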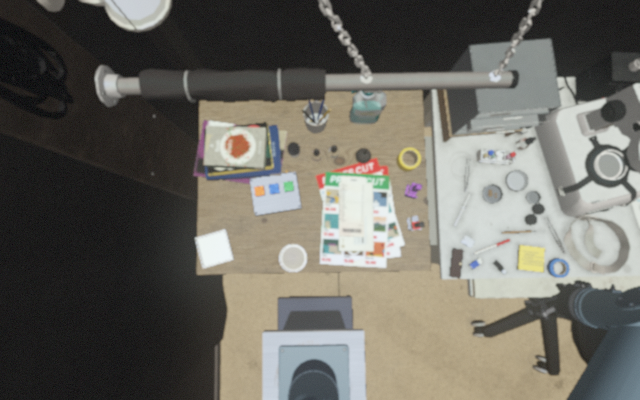

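Scene view: the orange cap is at (261,215), blue at (275,209), green at (289,201) and the tray at (233,300). Two things are puller-shaped: one black with red at (428,178), top view (416,223), and a purple one at (402,162). The black and red one fits the description. I'll confirm it in a crop.

Run:
```python
from h import *
Z={n:np.load(f"{n}1.npz") for n in("scene","top")}
s,t=Z["scene"]["p"],Z["top"]["p"]
a=cv2.resize(s[145:210,390:455],(400,400),interpolation=2); b=cv2.resize(t[190:255,380:445],(400,400),interpolation=2)
cv2.imwrite("pics/c1.png",np.hstack([a,b])[...,::-1])
C=lambda n:cloud(Z[n]["d"],Z[n])
for n in Z:
    P=C(n); h=cv2.cvtColor(Z[n]["p"],cv2.COLOR_RGB2HSV); H,S,V=[h[...,k].astype(int) for k in range(3)]
    reg=(P[...,0]>.3)&(P[...,0]<1)&(abs(P[...,1])<.6)&(P[...,2]>-.02)
    for nm,m in dict(orange=(H>5)&(H<16)&(S>170)&(V>150)&(P[...,2]>.04)&(P[...,2]<.07),blue=(H>98)&(H<115)&(S>150)&(V>120)&(P[...,2]>.04)&(P[...,2]<.07),green=(H>50)&(H<85)&(S>130)&(P[...,2]>.04)&(P[...,2]<.07),
      red=((H<6)|(H>172))&(S>120)&(P[...,2]>.03)&(P[...,1]<-.25)).items():
        m&=reg; k,l,st,ce=cv2.connectedComponentsWithStats(m.astype(np.uint8))
        for j in range(1,k):
            if st[j,4]>6:
                Q=P[l==j]; print(n,nm,ce[j].round(1),st[j,4],np.median(Q,0).round(4),Q[:,2].max().round(3))
    # tray & box outlines
    for nm,m in dict(tray=(S<40)&(V>170)&(P[...,1]>.2)&(P[...,2]<.03),box=(P[...,2]>.028)&(P[...,2]<.042)&(P[...,1]>-.05)&(P[...,1]<.3)&(S<70)).items():
        m&=reg; k,l,st,ce=cv2.connectedComponentsWithStats(m.astype(np.uint8)); j=1+st[1:,4].argmax()
        Q=P[l==j]; r=cv2.minAreaRect(Q[:,:2].astype(np.float32)*1000); print(n,nm,st[j],r,np.median(Q[:,2]))
```

```text
scene orange [260.3 215.5] 105 [0.5794 0.1637 0.0563] 0.06
scene blue [274.7 207.4] 81 [0.5888 0.118  0.0572] 0.06
scene green [288.6 201.3] 106 [0.5932 0.0749 0.0556] 0.059
scene red [501. 163.] 17 [ 0.4114 -0.5838  0.0453] 0.048
scene red [429.4 166.5] 16 [ 0.4695 -0.3201  0.0941] 0.099
scene red [426.  182.3] 29 [ 0.469  -0.3183  0.0389] 0.042
scene tray [ 201  274   64   54 1793] ((410.760986328125, 312.76654052734375), (100.8828125, 99.1163330078125), 15.515117645263672) 0.004032192927677684
scene box [ 242  194   72   47 1295] ((583.6765747070312, 115.6036148071289), (125.52307891845703, 149.0210418701172), 8.731807708740234) 0.03436988818738068
top red [413.4 224.9] 7 [ 0.4735 -0.3193  0.0431] 0.054
top tray [ 195  228   39   41 1118] ((411.1776123046875, 312.9453125), (109.24730682373047, 109.52445220947266), 15.25825023651123) 0.004087354644678959
top box [ 216  172   85   44 1503] ((577.5953369140625, 165.1920623779297), (127.3802261352539, 258.7138977050781), 4.610404014587402) 0.03519567359940567
```

View pics/c1.png

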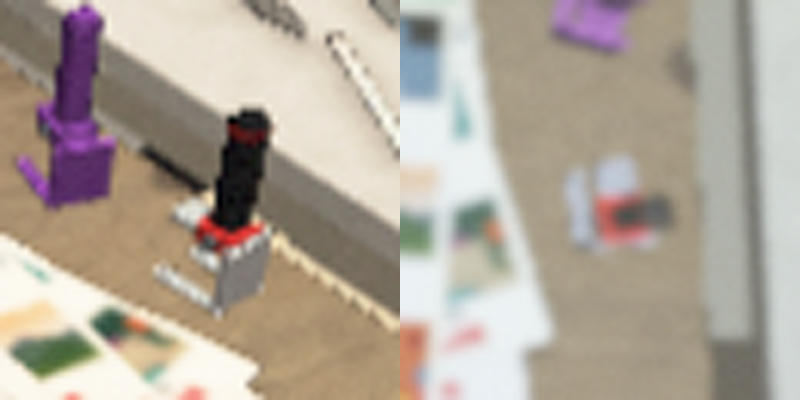

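The crop confirms it. The black handle with red bands on a steel jaw is the puller, and the purple one next to it is the decoy. Next I'll look from the wrist.

```bash
cat >> h.py <<'E'
def Rt():
    from scipy.spatial.transform import Rotation as Ro
    s=sensors.read_state(); w,x,y,z=s["tool_rot"]; return s,Ro.from_quat([x,y,z,w]).as_matrix()
def to(X): # tool-axes mm to go to world TCP X
    s,R=Rt(); return (R.T@(np.array(X)-s["ee_pos"])*1000).round(1)
def yaw():
    s,R=Rt(); return np.degrees(np.arctan2(R[1,0],R[0,0]))
E
python3 - <<'E'
from h import *
s,R=Rt(); i=imaging.camera_info("wrist"); c=-np.array(i["R"]).T@i["t"]
print("cam in tool",R.T@(c-s["ee_pos"]),"axes in tool",(np.array(i["R"])@R).round(3).tolist(),i["intrinsics"])
print(s["ee_pos"],yaw(),"to",to([.40,-.32,.26]),to([.44,-.26,.26]))
E
```

```text
cam in tool [ 0.08162064  0.0006105  -0.14332915] axes in tool [[0.001, 1.0, -0.0], [-0.95, 0.0, -0.314], [-0.314, 0.0, 0.95]] [[333.65841682   0.         324.22745832]
 [  0.         333.65841682 198.75167433]
 [  0.           0.           1.        ]]
[ 0.28177155 -0.58512628  0.23050004] 25.72119035844969 to [ 221.6 -187.6  -29.2] [ 283.6 -224.3  -29.2]
```

Units first: shifts go in shares of 1000 mm and turns go in shares of 90 degrees. So 206 mm / 1000 = 0.206, 190 mm / 1000 = 0.19.

>>> play_rows:
  commands:
    - {"travel": [0.04,-0.03,0],"rotation": [0,0,0],"hand": -1}
    - {"travel": [0.08,-0.06,0],"rotation": [0,0,0],"hand": -1}
    - {"travel": [0.12,-0.09,0],"rotation": [0,0,0],"hand": -1}
    - {"travel": [0.16,-0.12,0],"rotation": [0,0,0],"hand": -1}
    - {"travel": [0.19,-0.145,0],"rotation": [0,0,0],"hand": -1}
    - {"travel": [0.206,-0.156,0],"rotation": [0,0,0],"hand": -1}
    - {"travel": [0.206,-0.156,0],"rotation": [0,0,0],"hand": -1}
    - {"travel": [0.206,-0.156,0],"rotation": [0,0,0],"hand": -1}

```text
t: 0.9
ee_pos: [0.3995, -0.3562, 0.2311]
tool_rot: [0.0, 0.975, 0.223, -0.0]
ft_force: [-0.4, 0.2, -0.4]
gripper_width: 1.0
grip_force: 0.0
```

Run:
```python
from h import *
p,d,i=grab("wrist"); cv2.imwrite("pics/w1.png",p[...,::-1]); np.savez("w1.npz",p=p,d=d,**i)
print(sensors.read_state()["ee_pos"],yaw())
```

```text
[ 0.39900749 -0.35697248  0.23113926] 25.624791634474754
```

View pics/w1.png

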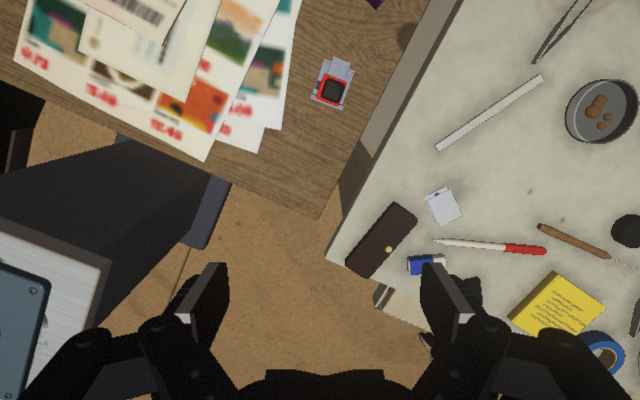

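```bash
cat > pm.py <<'E'
from h import *
def meas(f):
    z=np.load(f); p,d=z["p"],z["d"]; P=cloud(d,z)
    near=(np.hypot(P[...,0]-.47,P[...,1]+.32)<.05)
    out={}
    for nm,lo,hi in(("top",.09,.115),("jaw",.022,.042),("fork",.0015,.008)):
        m=near&(P[...,2]>lo)&(P[...,2]<hi)
        if m.sum()<5: print(nm,"none");continue
        Q=P[m]; r=cv2.minAreaRect(Q[:,:2].astype(np.float32)*1000)
        print(f,nm,m.sum(),np.round(r[0],1),np.round(r[1],1),round(r[2],1),"z",np.median(Q[:,2]).round(4))
    return P,p,z
E
python3 - <<'E'
from pm import *
P,p,z=meas("w1.npz")
print(onplane(z,333,89,.104))
a=cv2.resize(p[40:130,290:380],(600,600),interpolation=2); cv2.imwrite("pics/w1c.png",a[...,::-1])
E
```

```text
w1.npz top 449 [ 475.1 -327.7] [16.3 16.3] 5.8 z 0.1042
w1.npz jaw 701 [ 482.6 -327.1] [44.  33.5] 5.3 z 0.0369
w1.npz fork 1640 [ 470.  -318.8] [97.5 98.3] 84.9 z 0.0032
[ 0.47587567 -0.32758876  0.104     ]
```

View pics/w1c.png

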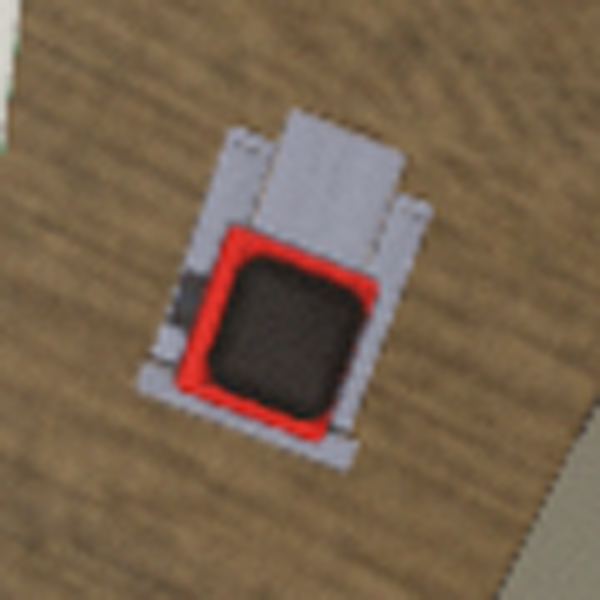

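The handle centre is at image (333,85). The fork points up and slightly right in the crop, which is world yaw ≈ 5.5°. Next I'll turn the tool to close along the puller's x and take a closer second view.

Converted, 64 mm / 1000 = 0.064, 61 mm / 1000 = 0.061, -70 degrees / 90 = -0.7778.

>>> play_rows:
  commands:
    - {"travel": [0.008,0.007,0.008],"rotation": [0,0,-0.0889],"hand": -1}
    - {"travel": [0.016,0.014,0.015],"rotation": [0,0,-0.1778],"hand": -1}
    - {"travel": [0.024,0.02,0.023],"rotation": [0,0,-0.2667],"hand": -1}
    - {"travel": [0.032,0.027,0.031],"rotation": [0,0,-0.3556],"hand": -1}
    - {"travel": [0.04,0.034,0.038],"rotation": [0,0,-0.4444],"hand": -1}
    - {"travel": [0.048,0.04,0.046],"rotation": [0,0,-0.5333],"hand": -1}
    - {"travel": [0.056,0.047,0.053],"rotation": [0,0,-0.6222],"hand": -1}
    - {"travel": [0.061,0.051,0.058],"rotation": [0,0,-0.7],"hand": -1}
    - {"travel": [0.064,0.054,0.061],"rotation": [0,0,-0.7667],"hand": -1}
    - {"travel": [0.064,0.054,0.061],"rotation": [0,0,-0.7778],"hand": -1}
    - {"travel": [0.064,0.054,0.061],"rotation": [0,0,-0.7778],"hand": -1}
    - {"travel": [0.064,0.054,0.061],"rotation": [0,0,-0.7778],"hand": -1}

```text
t: 2.15
ee_pos: [0.4803, -0.3774, 0.1704]
tool_rot: [0.0, 0.672, 0.74, -0.0]
ft_force: [-0.0, 0.0, -0.3]
gripper_width: 1.004
grip_force: 0.0
```

Run:
```python
from pm import *
p,d,i=grab("wrist"); cv2.imwrite("pics/w2.png",p[...,::-1]); np.savez("w2.npz",p=p,d=d,**i)
s=sensors.read_state();print(s["ee_pos"],yaw(),s["q"])
for f in("w1.npz","w2.npz"):
    P,p,z=meas(f); m=(np.hypot(P[...,0]-.47,P[...,1]+.32)<.06)&(P[...,2]>.09)&(P[...,2]<.115)
    r=cv2.minAreaRect(P[m][:,:2].astype(np.float32)); a=np.radians(r[2]%90 if r[2]%90<45 else r[2]%90-90); c=np.array(r[0])
    L=(P[...,:2]-c)@np.array([[np.cos(a),-np.sin(a)],[np.sin(a),np.cos(a)]])*1000
    Z=P[...,2]*1000
    for nm,sl in dict(L=(L[...,1]>10.5)&(L[...,1]<16),R=(L[...,1]<-10.5)&(L[...,1]>-16)).items():
        m=sl&(abs(L[...,0])<40)
        for lo,hi in((1.8,3.8),(3.8,6.5),(20,34),(34,38.5)):
            k=m&(Z>lo)&(Z<hi)
            if k.sum()>3: print(nm,lo,hi,k.sum(),np.percentile(L[k][:,0],[0,3,50,97,100]).round(1))
    k=(abs(L[...,1])<7)&(abs(L[...,0])<40)&(Z>32)&(Z<38); print("bridge",np.percentile(L[k][:,0],[0,3,50,97,100]).round(1),np.median(Z[k]))
```

```text
[ 0.48053118 -0.37716093  0.17049252] 95.56836452517302 [ 0.83101321  0.56229211 -0.33235354  1.68326846  0.21888439  0.93256178
  0.51234558]
w1.npz top 449 [ 475.1 -327.7] [16.3 16.3] 5.8 z 0.1042
w1.npz jaw 701 [ 482.6 -327.1] [44.  33.5] 5.3 z 0.0369
w1.npz fork 1640 [ 470.  -318.8] [97.5 98.3] 84.9 z 0.0032
L 1.8 3.8 74 [-36.5 -29.1  14.8  32.7  39. ]
L 3.8 6.5 58 [-7.8 -7.  17.3 26.3 26.8]
L 34 38.5 57 [-14.2 -13.9  -9.3   3.6   4.1]
R 1.8 3.8 70 [-36.9 -28.1  14.7  33.8  37.4]
R 3.8 6.5 64 [-9.2 -6.7 15.8 26.2 26.7]
R 34 38.5 28 [-14.3 -14.3 -12.1   0.6   6.9]
bridge [-14.4 -13.7  19.8  29.   29.6] 36.50992728025324
w2.npz top 698 [ 474.9 -327.3] [16.3 16.1] 5.4 z 0.104
w2.npz jaw 967 [ 482.7 -326.7] [43.6 33.5] 4.5 z 0.0369
w2.npz fork 2041 [ 469.7 -319.9] [96.5 99.4] 0.6 z 0.0035
L 1.8 3.8 145 [-39.9 -19.8   7.9  26.6  38.7]
L 3.8 6.5 104 [-9.1 -8.1 14.6 26.6 26.7]
L 20 34 12 [-9.4 -9.4 -8.7 -4.4 -4.1]
L 34 38.5 81 [-13.7 -13.7  -3.2   7.4  10.4]
R 1.8 3.8 26 [-35.4 -30.5  17.9  38.8  38.8]
R 3.8 6.5 16 [15.5 15.9 24.2 26.6 26.6]
R 34 38.5 25 [-14.2 -14.1 -13.2 -11.6 -11.6]
bridge [-14.  -13.8  19.6  28.9  29.6] 36.60917144109159
```

View pics/w2.png

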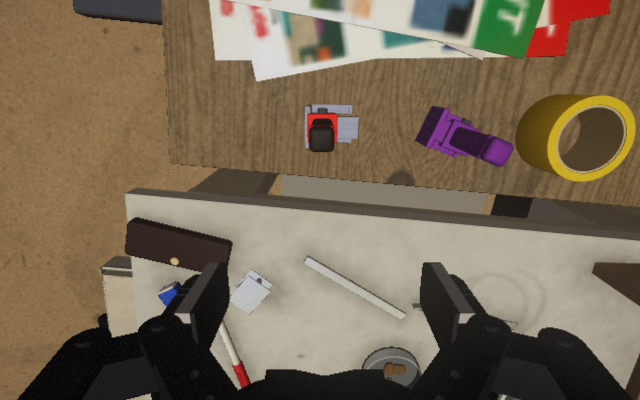

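The puller's yaw is 5.4°, its handle is at (0.475, -0.3275) and its top is at 0.104, as it should be. The jaw shift is about +7.7 mm, and back plate and toes agree on that. Now I'll grasp.

Converted, 109.5 mm / 1000 = 0.1095, 109 mm / 1000 = 0.109.

>>> play_rows:
  commands:
    - {"travel": [0.025,0,0],"rotation": [0,0,0],"hand": -0.2}
    - {"travel": [0.045,-0.0005,0.01],"rotation": [0,0,0],"hand": -0.2}
    - {"travel": [0.05,-0.0007,0.025],"rotation": [0,0,0],"hand": -0.2}
    - {"travel": [0.05,-0.0007,0.04],"rotation": [0,0,0],"hand": -0.2}
    - {"travel": [0.05,-0.0007,0.06],"rotation": [0,0,0],"hand": -0.2}
    - {"travel": [0.05,-0.0007,0.08],"rotation": [0,0,0],"hand": -0.2}
    - {"travel": [0.05,-0.0007,0.1],"rotation": [0,0,0],"hand": -0.2}
    - {"travel": [0.05,-0.0007,0.109],"rotation": [0,0,0],"hand": -0.2}
    - {"travel": [0.05,-0.0007,0.1095],"rotation": [0,0,0],"hand": -0.2}
    - {"travel": [0.05,-0.0007,0.1095],"rotation": [0,0,0],"hand": -0.2}

```text
t: 3.2
ee_pos: [0.4756, -0.3274, 0.0612]
tool_rot: [0.0, 0.671, 0.741, -0.0]
ft_force: [-0.2, -0.9, 0.1]
gripper_width: 0.601
grip_force: 0.0
```

>>> play_rows:
  commands:
    - {"travel": [0,0,0],"rotation": [0,0,0],"hand": 0.2}
    - {"travel": [0,0,0],"rotation": [0,0,0],"hand": 0.4}
    - {"travel": [0,0,0],"rotation": [0,0,0],"hand": 0.6}
    - {"travel": [0,0,0],"rotation": [0,0,0],"hand": 1}
    - {"travel": [0,0,0],"rotation": [0,0,0],"hand": 1}
    - {"travel": [0,0,0],"rotation": [0,0,0],"hand": 1}
    - {"travel": [0,0,0],"rotation": [0,0,0],"hand": 1}
    - {"travel": [0,0,0],"rotation": [0,0,0],"hand": 1}

```text
t: 4.0
ee_pos: [0.4754, -0.327, 0.061]
tool_rot: [0.0, 0.671, 0.741, -0.0]
ft_force: [-1.2, 0.5, 3.0]
gripper_width: 0.176
grip_force: 58.8
```

Run:
```python
from h import *
s=sensors.read_state();print(s["ee_pos"],yaw(),s["t"])
```

```text
[ 0.47536388 -0.32697415  0.06099044] 95.71421279091979 4.0
```

Converted, 165 mm / 1000 = 0.165, -149 mm / 1000 = -0.149, -2 degrees / 90 = -0.0222.

>>> play_rows:
  commands:
    - {"travel": [0,0,-0.003],"rotation": [0,0,0],"hand": 1}
    - {"travel": [0,0,-0.015],"rotation": [0,0,0],"hand": 1}
    - {"travel": [0,0,-0.035],"rotation": [0,0,0],"hand": 1}
    - {"travel": [0,0,-0.06],"rotation": [0,0,0],"hand": 1}
    - {"travel": [0,0,-0.09],"rotation": [0,0,0],"hand": 1}
    - {"travel": [0,0,-0.12],"rotation": [0,0,0],"hand": 1}
    - {"travel": [0.01,0.001,-0.14],"rotation": [0,0,0],"hand": 1}
    - {"travel": [0.03,0.003,-0.149],"rotation": [0,0,0],"hand": 1}
    - {"travel": [0.06,0.005,-0.149],"rotation": [0,0,-0.0056],"hand": 1}
    - {"travel": [0.095,0.008,-0.149],"rotation": [0,0,-0.0111],"hand": 1}
    - {"travel": [0.13,0.011,-0.149],"rotation": [0,0,-0.0167],"hand": 1}
    - {"travel": [0.165,0.014,-0.149],"rotation": [0,0,-0.0222],"hand": 1}

```text
t: 5.2
ee_pos: [0.4719, -0.1585, 0.2095]
tool_rot: [-0.001, 0.657, 0.754, -0.0]
ft_force: [0.3, 0.5, -0.8]
gripper_width: 0.181
grip_force: 58.5
```

Converted, 250 mm / 1000 = 0.25, 245 mm / 1000 = 0.245, -1.1 degrees / 90 = -0.0122.

>>> play_rows:
  commands:
    - {"travel": [0.035,0.003,0],"rotation": [0,0,0],"hand": 1}
    - {"travel": [0.075,0.006,0],"rotation": [0,0,-0.0056],"hand": 1}
    - {"travel": [0.115,0.01,0],"rotation": [0,0,-0.0111],"hand": 1}
    - {"travel": [0.155,0.014,0],"rotation": [0,0,-0.0122],"hand": 1}
    - {"travel": [0.195,0.017,0],"rotation": [0,0,-0.0122],"hand": 1}
    - {"travel": [0.225,0.02,0],"rotation": [0,0,-0.0122],"hand": 1}
    - {"travel": [0.245,0.022,0],"rotation": [0,0,-0.0122],"hand": 1}
    - {"travel": [0.25,0.022,0],"rotation": [0,0,-0.0122],"hand": 1}
    - {"travel": [0.25,0.022,0],"rotation": [0,0,-0.0122],"hand": 1}
    - {"travel": [0.25,0.022,0],"rotation": [0,0,-0.0122],"hand": 1}
    - {"travel": [0.25,0.022,0],"rotation": [0,0,-0.0122],"hand": 1}

```text
t: 6.3
ee_pos: [0.461, 0.088, 0.2096]
tool_rot: [0.0, 0.651, 0.759, -0.0]
ft_force: [0.3, -0.8, -0.7]
gripper_width: 0.181
grip_force: 58.5
```

```bash
cat > box.py <<'E'
from h import *
def mask(p,c):
    h=cv2.cvtColor(p,cv2.COLOR_RGB2HSV); H,S,V=[h[...,k].astype(int) for k in range(3)]
    return {"o":(H>4)&(H<17)&(S>150)&(V>110),"b":(H>98)&(H<115)&(S>140)&(V>80),"g":(H>48)&(H<85)&(S>110)&(V>60)}[c]
def caps(f):
    z=np.load(f); P=cloud(z["d"],z); out={}
    for c in "obg":
        m=mask(z["p"],c)&(P[...,2]>.045)&(P[...,2]<.07)&(P[...,0]>.5)
        k,l,st,ce=cv2.connectedComponentsWithStats(m.astype(np.uint8))
        if k<2: print(c,"none"); continue
        j=1+st[1:,4].argmax(); Q=P[l==j]; zt=np.median(Q[:,2]); Q=Q[abs(Q[:,2]-zt)<.002]
        r=cv2.minAreaRect(Q[:,:2].astype(np.float32)*1000); out[c]=np.array(r[0])
        print(f,c,ce[j].round(1),len(Q),np.round(r[0],1),np.round(r[1],1),round(r[2],1),zt.round(4))
    return out,P,z
E
python3 - <<'E'
from box import *
p,d,i=grab("wrist"); cv2.imwrite("pics/w3.png",p[...,::-1]); np.savez("w3.npz",p=p,d=d,**i)
s,R=Rt();np.savez("w3s.npz",R=R,t=s["ee_pos"]);print(s["ee_pos"],yaw(),s["t"],s["gripper_width"],s["ft_force"],R[:,2])
o,P,z=caps("w3.npz")
if len(o)==3: v=o["o"]-o["g"]; print(np.hypot(*v),np.degrees(np.arctan2(-v[0],v[1])))
E
```

```text
[0.46108619 0.08810167 0.2096646 ] 98.69973294468942 6.35 0.17863490472173227 [-0.13446969  0.49589429 -0.98959432] [-2.36730997e-04 -5.69380367e-04 -9.99999810e-01]
w3.npz o [480.4 122.5] 1175 [589.  160.1] [29.8 29.7] 8.0 0.0584
w3.npz b [473.2 174. ] 978 [595.5 114.9] [29.4 29.9] 7.8 0.0584
w3.npz g [465.6 220.6] 895 [602.   69.5] [29.7 29.9] 8.7 0.0583
91.51456757271008 8.184355983151711
```

View pics/w3.png

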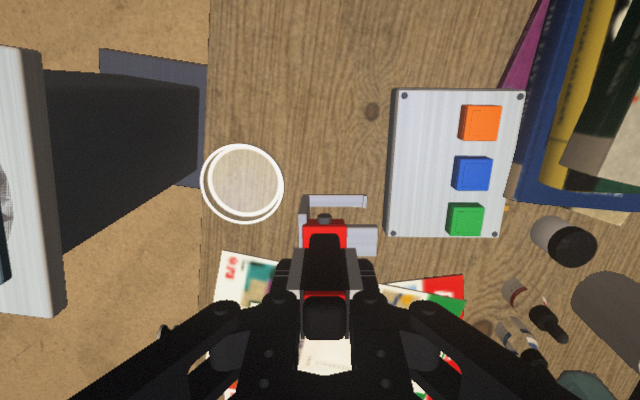

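The wrist view shows the box on the right with orange at (480,122), blue at (473,174) and green at (466,220). The held jaw is visible too, with its left prong at (335,200) and its toe at (364,201). I'll measure jaw and box in this same view.

Run:
```python
from box import *
o,P,z=caps("w3.npz"); s=np.load("w3s.npz"); t=s["t"]
# deck
m=(abs(P[...,2]-.0355)<.003)&(P[...,0]>.5)&(P[...,1]>.0)&(P[...,1]<.25)
k,l,st,ce=cv2.connectedComponentsWithStats(m.astype(np.uint8)); j=1+st[1:,4].argmax(); Q=P[l==j]
zd=np.median(Q[:,2]); r=cv2.minAreaRect(Q[:,:2].astype(np.float32)*1000); print("deck",zd,r)
# jaw region relative to TCP in handle-frame axes
for yw in (8.2,):
    a=np.radians(yw); D=P-t; L=np.stack([D[...,0]*np.cos(a)+D[...,1]*np.sin(a),-D[...,0]*np.sin(a)+D[...,1]*np.cos(a),D[...,2]],-1)*1000
    m=(abs(L[...,0])<45)&(abs(L[...,1])<30)&(L[...,2]<-15)&(L[...,2]>-80)
    v,u=np.nonzero(m); 
    for lo in range(-70,-15,3):
        k=m&(L[...,2]>=lo)&(L[...,2]<lo+3)
        if k.sum()>8: print(lo,k.sum(),"x",np.percentile(L[k][:,0],[2,50,98]).round(1),"y",np.percentile(L[k][:,1],[2,50,98]).round(1),"z",np.median(L[k][:,2]).round(2))
    k=m&(L[...,2]>-62)&(L[...,2]<-50)&(L[...,1]>8); r=cv2.minAreaRect(L[k][:,:2].astype(np.float32)); print("prong L",r)
    k=m&(L[...,2]>-28)&(L[...,2]<-15)&(L[...,1]>-17); r=cv2.minAreaRect(L[k][:,:2].astype(np.float32)); print("bridge",r)
```

```text
w3.npz o [480.4 122.5] 1175 [589.  160.1] [29.8 29.7] 8.0 0.0584
w3.npz b [473.2 174. ] 978 [595.5 114.9] [29.4 29.9] 7.8 0.0584
w3.npz g [465.6 220.6] 895 [602.   69.5] [29.7 29.9] 8.7 0.0583
deck 0.03575572344716145 ((584.061279296875, 141.35289001464844), (126.55158233642578, 202.81924438476562), 7.324131488800049)
-61 142 x [-11.4   8.4  25.1] y [ 8.7 15.5 16.9] z -58.41
-58 606 x [-8.6  9.  26.8] y [ 9.1 13.1 16.9] z -57.18
-55 34 x [-12.5  -8.5  26.7] y [10.  14.2 16.8] z -54.35
-52 26 x [-13.3  -8.5  -8.4] y [ 4.  11.3 16.9] z -50.69
-49 12 x [-13.1 -10.9  -9. ] y [16.1 16.5 16.8] z -47.52
-46 15 x [-13.3 -11.1  -8.7] y [15.9 16.4 16.8] z -44.57
-43 22 x [-13.  -10.6  -8.6] y [12.9 16.3 17. ] z -40.62
-40 20 x [-12.9  -8.8  -8.5] y [ 8.9 15.7 16.9] z -38.54
-37 15 x [-13.3 -11.3  -9. ] y [16.  16.4 16.8] z -35.66
-34 18 x [-13.1 -10.4   0.9] y [12.4 16.4 17. ] z -32.42
-31 81 x [-12.8   6.3  29.5] y [ 8.4 11.2 16.8] z -28.96
-28 349 x [-13.3  14.6  30. ] y [-7.3  8.7 16.5] z -25.53
-25 1016 x [-12.8  18.8  29.8] y [-7.6  3.9 15.3] z -24.18
-22 576 x [-10.4   0.8  12.7] y [-1.   8.1 11.4] z -20.24
-19 84 x [-7.3  1.4 11.2] y [ 5.4  7.5 10.2] z -17.62
-16 22 x [-6.2  0.1  7.7] y [5.8 7.5 8. ] z -15.18
prong L ((7.042431831359863, 12.810440063476562), (40.677947998046875, 8.801365852355957), 1.2150840759277344)
bridge ((8.433769226074219, 3.874506950378418), (21.67026710510254, 46.428585052490234), 82.28640747070312)
```

Run:
```python
from box import *
o,P,z=caps("w3.npz")
c0=o["b"]
a=np.radians(8.3); e=np.array([np.cos(a),np.sin(a)]); n=np.array([-np.sin(a),np.cos(a)])
L=np.stack([(P[...,:2]*1000-c0)@e,(P[...,:2]*1000-c0)@n],-1)
m=(abs(P[...,2]-.0357)<.002)&(abs(L[...,0]+10)<75)&(abs(L[...,1])<85)
def edge(m,ax,sgn,lo,hi):
    X=[]
    for b in np.arange(lo,hi,4):
        k=m&(abs(L[...,1-ax]-b)<2)
        if k.sum()>5: X.append((b,np.percentile(sgn*L[k][:,ax],98)*sgn))
    X=np.array(X); q=np.polyfit(X[:,0],X[:,1],1)
    k=abs(X[:,1]-np.polyval(q,X[:,0]))<1.0; q=np.polyfit(X[k,0],X[k,1],1); print("edge",ax,sgn,k.sum(),len(X),"slope deg",np.degrees(np.arctan(q[0])).round(2),"off",q[1].round(2))
edge(m,0,-1,-66,66); edge(m,1,1,-60,30); edge(m,1,-1,-60,30);edge(m,0,1,-66,66)
for c in"obg":
    mm=mask(z["p"],c)&(abs(P[...,2]-.0584)<.002)
    q=L[mm]; print(c,q.min(0).round(1),q.max(0).round(1))
for f in("scene1.npz","top1.npz"):
    o2,_,_=caps(f); v=o2["o"]-o2["g"]; print(np.hypot(*v),np.degrees(np.arctan2(-v[0],v[1])))
```

```text
w3.npz o [480.4 122.5] 1175 [589.  160.1] [29.8 29.7] 8.0 0.0584
w3.npz b [473.2 174. ] 978 [595.5 114.9] [29.4 29.9] 7.8 0.0584
w3.npz g [465.6 220.6] 895 [602.   69.5] [29.7 29.9] 8.7 0.0583
edge 0 -1 32 33 slope deg 0.1 off -67.82
edge 1 1 20 23 slope deg 1.07 off 71.39
edge 1 -1 4 23 slope deg 4.86 off -64.83
edge 0 1 17 33 slope deg 2.48 off 45.56
o [-14.8  30.8] [15.  60.6]
b [-14.7 -15.1] [14.7 14.9]
g [-15.  -60.8] [ 14.7 -30.9]
scene1.npz o [260.2 215.7] 60 [584.3 162.9] [26.8 26.2] 7.3 0.056
scene1.npz b [274.7 208. ] 60 [591.3 117.9] [26.8 25.9] 7.1 0.0565
scene1.npz g [288.6 201. ] 55 [597.7  72. ] [26.3 26.2] 11.2 0.0564
91.8592162836549 8.405153462397983
o none
b none
g noneTraceback (most recent call last):
  File "<stdin>", line 19, in <module>
KeyError: 'o'
```

Box yaw is 8.2°, with the cap centres 46 mm apart as they should be. The orange cap is at (589.0, 160.1) mm. I'll move the fork in front of it, above the bare deck.

Converted, 104 mm / 1000 = 0.104, 100 mm / 1000 = 0.1, 0.4 degrees / 90 = 0.0044.

>>> play_rows:
  commands:
    - {"travel": [0.008,0.014,0],"rotation": [0,0,0],"hand": 1}
    - {"travel": [0.022,0.037,0],"rotation": [0,0,0.0022],"hand": 1}
    - {"travel": [0.036,0.06,0],"rotation": [0,0,0.0044],"hand": 1}
    - {"travel": [0.048,0.08,0.005],"rotation": [0,0,0.0044],"hand": 1}
    - {"travel": [0.0522,0.0876,0.02],"rotation": [0,0,0.0044],"hand": 1}
    - {"travel": [0.0522,0.0876,0.045],"rotation": [0,0,0.0044],"hand": 1}
    - {"travel": [0.0522,0.0876,0.07],"rotation": [0,0,0.0044],"hand": 1}
    - {"travel": [0.0522,0.0876,0.09],"rotation": [0,0,0.0044],"hand": 1}
    - {"travel": [0.0522,0.0876,0.1],"rotation": [0,0,0.0044],"hand": 1}
    - {"travel": [0.0522,0.0876,0.104],"rotation": [0,0,0.0044],"hand": 1}
    - {"travel": [0.0522,0.0876,0.104],"rotation": [0,0,0.0044],"hand": 1}
    - {"travel": [0.0522,0.0876,0.104],"rotation": [0,0,0.0044],"hand": 1}

```text
t: 7.55
ee_pos: [0.5404, 0.1545, 0.1067]
tool_rot: [0.0, 0.653, 0.757, 0.001]
ft_force: [0.4, 0.3, -1.6]
gripper_width: 0.177
grip_force: 58.6
```

Run:
```python
from box import *
p,d,i=grab("wrist"); cv2.imwrite("pics/w4.png",p[...,::-1]); np.savez("w4.npz",p=p,d=d,**i)
s,R=Rt();print(s["ee_pos"],yaw(),s["t"],s["gripper_width"],s["ft_force"],s["wrist_torque"],R[:,2])
o,P,z=caps("w4.npz"); t=s["ee_pos"]
a=np.radians(8.2); D=P-t; L=np.stack([D[...,0]*np.cos(a)+D[...,1]*np.sin(a),-D[...,0]*np.sin(a)+D[...,1]*np.cos(a),D[...,2]],-1)*1000
D=np.array(o["o"])-t[:2]*1000; print("cap rel TCP",D@[np.cos(a),np.sin(a)],D@[-np.sin(a),np.cos(a)])
m=(abs(L[...,0])<35)&(L[...,1]<19)&(L[...,1]>6)&(L[...,2]>-62)
k=m&(abs(L[...,2]+57.3)<1.5); q=L[k]; print("prong",np.percentile(q,[2,50,98],axis=0).round(1).tolist()); A=np.c_[q[:,0],q[:,1],np.ones(len(q))]; print("slopes deg",np.degrees(np.linalg.lstsq(A,q[:,2],rcond=None)[0][:2]))
for x0 in(0,8,16,23):
    kk=abs(q[:,0]-x0)<3; print(x0,np.percentile(q[kk][:,1],[3,97]).round(1),np.median(q[kk][:,2]).round(2))
k=(abs(P[...,2]-.0357)<.003)&(L[...,0]>-20)&(L[...,0]<30)&(L[...,1]>22)&(L[...,1]<40); print("deck z",np.median(P[k][:,2]),k.sum())
```

```text
[0.54042059 0.15457746 0.10681324] 98.40580156525385 7.6 0.1798016389900012 [ 1.04377359 -0.49528609 -1.57108242] [ 0.007646   -0.07935165  0.01519529] [ 1.75051821e-03  4.93820420e-04 -9.99998346e-01]
w4.npz o [400.1 222.5] 2044 [589.3 160.6] [29.8 29.7] 8.4 0.0582
w4.npz b [398.7 286.3] 1267 [595.6 115.4] [29.1 28.7] 7.4 0.0584
g none
cap rel TCP 49.2096673175069 -0.9700075088168978
prong [[-7.9, 8.9, -58.7], [8.7, 13.1, -57.5], [26.4, 17.0, -56.2]]
slopes deg [ 0.05574592 -0.41026257]
0 [ 8.9 17. ] -57.46
8 [ 9.2 16.8] -57.49
16 [ 9.2 17. ] -57.42
23 [ 9.2 17. ] -57.44
deck z 0.035281636537077825 519
```

View pics/w4.png

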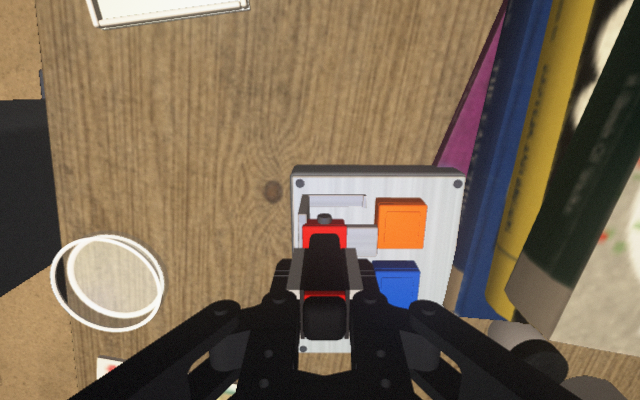

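The view shows the fork level on the bare deck, in line with orange at (400,222) and 1 mm off laterally. I'll correct that and descend gently.

Converted, 9.5 mm / 1000 = 0.0095, 8.5 mm / 1000 = 0.0085.

>>> play_rows:
  commands:
    - {"travel": [-0.0009,0,0.003],"rotation": [0,0,0],"hand": 1}
    - {"travel": [-0.0009,0,0.006],"rotation": [0,0,0],"hand": 1}
    - {"travel": [-0.0009,0,0.0085],"rotation": [0,0,0],"hand": 1}
    - {"travel": [-0.0009,0,0.0095],"rotation": [0,0,0],"hand": 1}
    - {"travel": [-0.0009,0,0.0095],"rotation": [0,0,0],"hand": 1}
    - {"travel": [-0.0009,0,0.0095],"rotation": [0,0,0],"hand": 1}

```text
t: 8.2
ee_pos: [0.5398, 0.1536, 0.0963]
tool_rot: [-0.0, 0.653, 0.757, 0.0]
ft_force: [0.2, -0.2, -1.9]
gripper_width: 0.18
grip_force: 58.8
```

Converted, 0.6 mm / 1000 = 0.0006, 0.3 mm / 1000 = 0.0003.

>>> play_rows:
  commands:
    - {"travel": [0,0,0.0003],"rotation": [0,0,0],"hand": 1}
    - {"travel": [0,0,0.0006],"rotation": [0,0,0],"hand": 1}
    - {"travel": [0,0,0.0006],"rotation": [0,0,0],"hand": 1}

```text
t: 8.5
ee_pos: [0.5399, 0.1536, 0.096]
tool_rot: [0.0, 0.653, 0.757, 0.0]
ft_force: [-1.4, 0.1, 3.6]
gripper_width: 0.181
grip_force: 59.2
```

Converted, 14 mm / 1000 = 0.014, 12 mm / 1000 = 0.012.

>>> play_rows:
  commands:
    - {"travel": [0,0,-0.0008],"rotation": [0,0,0],"hand": 1}
    - {"travel": [0,0,-0.0008],"rotation": [0,0,0],"hand": 1}
    - {"travel": [0,0.003,-0.0008],"rotation": [0,0,0],"hand": 1}
    - {"travel": [0,0.006,-0.0008],"rotation": [0,0,0],"hand": 1}
    - {"travel": [0,0.009,-0.0008],"rotation": [0,0,0],"hand": 1}
    - {"travel": [0,0.012,-0.0008],"rotation": [0,0,0],"hand": 1}
    - {"travel": [0,0.014,-0.0008],"rotation": [0,0,0],"hand": 1}
    - {"travel": [0,0.014,-0.0008],"rotation": [0,0,0],"hand": 1}

```text
t: 9.3
ee_pos: [0.554, 0.1556, 0.0964]
tool_rot: [0.0, 0.653, 0.757, 0.0]
ft_force: [0.5, -0.3, -1.0]
gripper_width: 0.181
grip_force: 58.7
```

Run:
```python
from box import *
p,d,i=grab("wrist"); np.savez("w5.npz",p=p,d=d,**i)
s,R=Rt();print(s["ee_pos"],yaw(),s["ft_force"],s["wrist_torque"],R[:,2])
o,P,z=caps("w5.npz"); t=s["ee_pos"]; a=np.radians(8.2)
D=np.array(o["o"])-t[:2]*1000; print("cap rel TCP",D@[np.cos(a),np.sin(a)],D@[-np.sin(a),np.cos(a)])
```

```text
[0.55366752 0.15557518 0.09641977] 98.41304492204388 [ 0.15553088  0.49415638 -1.6980348 ] [-0.00845196  0.01570287  0.05392752] [-9.62242120e-05  3.54584319e-05 -9.99999995e-01]
w5.npz o [386.1 224.6] 1676 [589.1 160.3] [29.3 30.7] 8.2 0.0582
w5.npz b [391.  288.3] 525 [601.6 120.6] [16.  20.7] 7.9 0.0582
g none
cap rel TCP 35.765236098085865 -0.368274704019127
```

Converted, 14 mm / 1000 = 0.014, 12 mm / 1000 = 0.012.

>>> play_rows:
  commands:
    - {"travel": [-0.0001,0.003,0],"rotation": [0,0,0],"hand": 1}
    - {"travel": [-0.0002,0.006,0],"rotation": [0,0,0],"hand": 1}
    - {"travel": [-0.0003,0.009,0],"rotation": [0,0,0],"hand": 1}
    - {"travel": [-0.0003,0.012,0],"rotation": [0,0,0],"hand": 1}
    - {"travel": [-0.0003,0.014,0],"rotation": [0,0,0],"hand": 1}
    - {"travel": [-0.0003,0.014,0],"rotation": [0,0,0],"hand": 1}

```text
t: 9.95
ee_pos: [0.5679, 0.1574, 0.0965]
tool_rot: [0.0, 0.653, 0.757, 0.0]
ft_force: [-0.0, 0.2, -1.6]
gripper_width: 0.177
grip_force: 58.7
```

Converted, 12 mm / 1000 = 0.012, 11 mm / 1000 = 0.011.

>>> play_rows:
  commands:
    - {"travel": [0,0.003,0],"rotation": [0,0,0],"hand": 1}
    - {"travel": [0,0.006,0],"rotation": [0,0,0],"hand": 1}
    - {"travel": [0,0.009,0],"rotation": [0,0,0],"hand": 1}
    - {"travel": [0,0.011,0],"rotation": [0,0,0],"hand": 1}
    - {"travel": [0,0.012,0],"rotation": [0,0,0],"hand": 1}
    - {"travel": [0,0.012,0],"rotation": [0,0,0],"hand": 1}

```text
t: 10.55
ee_pos: [0.5795, 0.1591, 0.0965]
tool_rot: [-0.0, 0.653, 0.757, 0.0]
ft_force: [-0.7, -0.4, -0.0]
gripper_width: 0.181
grip_force: 58.7
```

>>> play_rows:
  commands:
    - {"travel": [0,0.001,0],"rotation": [0,0,0],"hand": 1}
    - {"travel": [0,0.002,0],"rotation": [0,0,0],"hand": 1}
    - {"travel": [0,0.0025,0],"rotation": [0,0,0],"hand": 1}
    - {"travel": [0,0.0025,0],"rotation": [0,0,0],"hand": 1}

```text
t: 10.95
ee_pos: [0.5819, 0.1594, 0.0965]
tool_rot: [0.0, 0.653, 0.757, 0.0]
ft_force: [0.6, -0.0, -0.9]
gripper_width: 0.181
grip_force: 58.7
```

```bash
cat > fit.py <<'E'
import sys
from box import *
f=sys.argv[1]
s,R=Rt(); p,d,i=grab("wrist"); np.savez(f,p=p,d=d,**i); print(s["t"],s["ee_pos"],yaw(),s["ft_force"],s["wrist_torque"])
P=cloud(d,i); t=s["ee_pos"]; a=np.radians(8.3)
D=P-t; L=np.stack([D[...,0]*np.cos(a)+D[...,1]*np.sin(a),-D[...,0]*np.sin(a)+D[...,1]*np.cos(a),D[...,2]],-1)*1000
m=mask(p,"o")&(abs(L[...,0])<45)&(abs(L[...,1])<40); q=L[m]; zt=np.percentile(q[:,2],90); q=q[abs(q[:,2]-zt)<2]
print("cap top rel TCP",zt.round(2),"x",np.percentile(q[:,0],[1,99]).round(1),"y",np.percentile(q[:,1],[1,99]).round(1))
k=(abs(L[...,0])<45)&(L[...,1]<17.5)&(L[...,1]>15.2)&(L[...,2]>-50)&(L[...,2]<-28)&~mask(p,"o")
print("plate x",np.percentile(L[k][:,0],[2,98]).round(1),k.sum())
E
python3 fit.py w6.npz
```

```text
10.95 [0.58189976 0.15943997 0.09648719] 98.41502341407336 [ 0.64431304 -0.0352772  -0.92185099] [ 0.02548862 -0.04914857  0.04211202]
cap top rel TCP -37.52 x [-7. 22.] y [ 5.5 14.6]
plate x [-13.1  -8.4] 109
```

Converted, 1 mm / 1000 = 0.001, 0.5 mm / 1000 = 0.0005.

>>> play_rows:
  commands:
    - {"travel": [0,0.0005,0],"rotation": [0,0,0],"hand": 1}
    - {"travel": [0,0.001,0],"rotation": [0,0,0],"hand": 1}
    - {"travel": [0,0.001,0],"rotation": [0,0,0],"hand": 1}

```text
t: 11.3
ee_pos: [0.5829, 0.1596, 0.0964]
tool_rot: [-0.0, 0.653, 0.757, -0.0]
ft_force: [-0.4, -0.5, -0.5]
gripper_width: 0.178
grip_force: 58.6
```

Converted, 0.5 mm / 1000 = 0.0005, 0.3 mm / 1000 = 0.0003.

>>> play_rows:
  commands:
    - {"travel": [0,0.0003,0],"rotation": [0,0,0],"hand": 1}
    - {"travel": [0,0.0005,0],"rotation": [0,0,0],"hand": 1}
    - {"travel": [0,0.0005,0],"rotation": [0,0,0],"hand": 1}

```text
t: 11.6
ee_pos: [0.583, 0.1596, 0.0963]
tool_rot: [-0.0, 0.653, 0.757, -0.0]
ft_force: [-0.9, -0.7, -0.7]
gripper_width: 0.181
grip_force: 58.6
```

Converted, 0.3 mm / 1000 = 0.0003.

>>> play_rows:
  commands:
    - {"travel": [0,0.0003,0],"rotation": [0,0,0],"hand": 1}
    - {"travel": [0,0.0003,0],"rotation": [0,0,0],"hand": 1}

```text
t: 11.8
ee_pos: [0.5831, 0.1595, 0.0963]
tool_rot: [-0.0, 0.653, 0.757, -0.001]
ft_force: [-2.0, -0.1, -0.2]
gripper_width: 0.178
grip_force: 58.7
```

```bash
python3 fit.py w7.npz
```

```text
11.8 [0.58305676 0.15952188 0.09627024] 98.41964900750084 [-2.01599232 -0.0957445  -0.24895949] [-0.14409371  0.71360999 -0.02338356]
cap top rel TCP -37.35 x [-8.3 20.8] y [ 5.4 14.7]
plate x [-13.2  -8.5] 107
```

Contact is about 2 N and the plate sits against the cap. I'll relax slightly and pull straight up, slowly.

>>> play_rows:
  commands:
    - {"travel": [0,-0.0004,0],"rotation": [0,0,0],"hand": 1}
    - {"travel": [0,-0.0004,-0.001],"rotation": [0,0,0],"hand": 1}
    - {"travel": [0,-0.0004,-0.002],"rotation": [0,0,0],"hand": 1}
    - {"travel": [0,-0.0004,-0.0025],"rotation": [0,0,0],"hand": 1}
    - {"travel": [0,-0.0004,-0.003],"rotation": [0,0,0],"hand": 1}
    - {"travel": [0,-0.0004,-0.0035],"rotation": [0,0,0],"hand": 1}
    - {"travel": [0,-0.0004,-0.004],"rotation": [0,0,0],"hand": 1}

```text
t: 12.55
ee_pos: [0.5831, 0.1595, 0.0999]
tool_rot: [-0.0, 0.653, 0.757, -0.0]
ft_force: [-0.7, 0.1, -10.2]
gripper_width: 0.181
grip_force: 58.5
```

```bash
python3 fit.py w8.npz
```

```text
12.55 [0.58306032 0.15947166 0.09988386] 98.41440380986813 [ -0.66478198   0.08409725 -10.16382251] [ 0.1380898  -0.08326396 -0.01852979]
cap top rel TCP -40.51 x [-8.4 20.6] y [ 4.1 14.7]
plate x [-13.1  -8.4] 110
```

Pull is about 9 N and the cap is engaged. I'll continue.

Converted, -7 mm / 1000 = -0.007, -6 mm / 1000 = -0.006.

>>> play_rows:
  commands:
    - {"travel": [0,0,-0.0005],"rotation": [0,0,0],"hand": 1}
    - {"travel": [0,0,-0.001],"rotation": [0,0,0],"hand": 1}
    - {"travel": [0,0,-0.0015],"rotation": [0,0,0],"hand": 1}
    - {"travel": [0,0,-0.002],"rotation": [0,0,0],"hand": 1}
    - {"travel": [0,0,-0.0025],"rotation": [0,0,0],"hand": 1}
    - {"travel": [0,0,-0.003],"rotation": [0,0,0],"hand": 1}
    - {"travel": [0,0,-0.0035],"rotation": [0,0,0],"hand": 1}
    - {"travel": [0,0,-0.004],"rotation": [0,0,0],"hand": 1}
    - {"travel": [0,0,-0.0045],"rotation": [0,0,0],"hand": 1}
    - {"travel": [0,0,-0.005],"rotation": [0,0,0],"hand": 1}
    - {"travel": [0,0,-0.006],"rotation": [0,0,0],"hand": 1}
    - {"travel": [0,0,-0.007],"rotation": [0,0,0],"hand": 1}

```text
t: 13.8
ee_pos: [0.5833, 0.1595, 0.1075]
tool_rot: [0.0, 0.653, 0.757, 0.0]
ft_force: [0.4, 0.3, -3.4]
gripper_width: 0.178
grip_force: 59.8
```

Converted, -22 mm / 1000 = -0.022, -20 mm / 1000 = -0.02.

>>> play_rows:
  commands:
    - {"travel": [0,0,-0.001],"rotation": [0,0,0],"hand": 1}
    - {"travel": [0,0,-0.002],"rotation": [0,0,0],"hand": 1}
    - {"travel": [0,0,-0.003],"rotation": [0,0,0],"hand": 1}
    - {"travel": [0,0,-0.004],"rotation": [0,0,0],"hand": 1}
    - {"travel": [0,0,-0.005],"rotation": [0,0,0],"hand": 1}
    - {"travel": [0,0,-0.007],"rotation": [0,0,0],"hand": 1}
    - {"travel": [0,0,-0.01],"rotation": [0,0,0],"hand": 1}
    - {"travel": [0,0,-0.013],"rotation": [0,0,0],"hand": 1}
    - {"travel": [0,0,-0.016],"rotation": [0,0,0],"hand": 1}
    - {"travel": [0,0,-0.02],"rotation": [0,0,0],"hand": 1}
    - {"travel": [0,0,-0.022],"rotation": [0,0,0],"hand": 1}
    - {"travel": [0,0,-0.022],"rotation": [0,0,0],"hand": 1}

```text
t: 15.0
ee_pos: [0.5835, 0.1597, 0.1299]
tool_rot: [0.0, 0.653, 0.757, 0.0]
ft_force: [1.1, -0.1, -1.2]
gripper_width: 0.177
grip_force: 60.0
```

```bash
python3 fit.py w9.npz; python3 -c "
from h import *
z=np.load('w9.npz'); cv2.imwrite('pics/w9.png',z['p'][...,::-1])
for f in('scene1.npz','w3.npz'):
    z=np.load(f);P=cloud(z['d'],z);h=cv2.cvtColor(z['p'],cv2.COLOR_RGB2HSV)
    m=(P[...,1]>.2)&(P[...,1]<.42)&(P[...,0]>.3)&(P[...,0]<.52)&(abs(P[...,2]-.0125)<.003)
    if m.sum()>20:
        r=cv2.minAreaRect(P[m][:,:2].astype(np.float32)*1000);print(f,r,m.sum())
"
```

```text
15.0 [0.58351329 0.15972503 0.12991752] 98.41641983703916 [ 1.05708536 -0.14912357 -1.20161176] [ 0.0192499  -0.03542239 -0.01035118]
cap top rel TCP -40.48 x [-7.7 21.3] y [ 4.2 15.1]
plate x [-13.2  -8.3] 114
scene1.npz ((411.1468200683594, 312.23321533203125), (101.34098052978516, 100.3504867553711), 15.515117645263672) 292
```

View pics/w9.png

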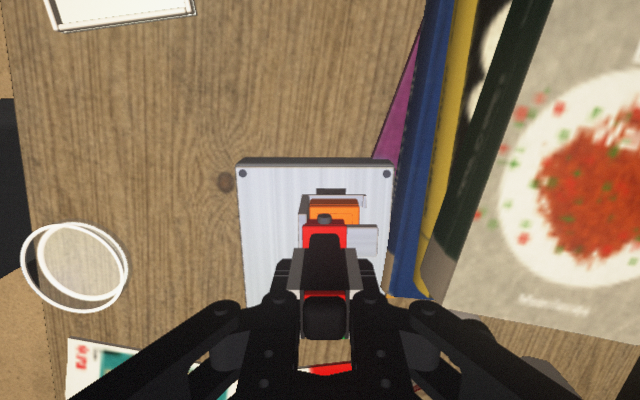

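The cap lies flat in the jaw and the orange stem stands bare. The lift is clean. Now I'll go gently to the tray.

Converted, 87 mm / 1000 = 0.087, -77 mm / 1000 = -0.077, -4 degrees / 90 = -0.0444.

>>> play_rows:
  commands:
    - {"travel": [0,0,-0.008],"rotation": [0,0,0],"hand": 1}
    - {"travel": [0,0,-0.018],"rotation": [0,0,0],"hand": 1}
    - {"travel": [0.001,-0.001,-0.028],"rotation": [0,0,0],"hand": 1}
    - {"travel": [0.004,-0.004,-0.035],"rotation": [0,0,0],"hand": 1}
    - {"travel": [0.01,-0.009,-0.039],"rotation": [0,0,-0.0056],"hand": 1}
    - {"travel": [0.018,-0.016,-0.04],"rotation": [0,0,-0.0111],"hand": 1}
    - {"travel": [0.028,-0.025,-0.04],"rotation": [0,0,-0.0167],"hand": 1}
    - {"travel": [0.039,-0.035,-0.04],"rotation": [0,0,-0.0222],"hand": 1}
    - {"travel": [0.051,-0.046,-0.04],"rotation": [0,0,-0.0278],"hand": 1}
    - {"travel": [0.063,-0.056,-0.04],"rotation": [0,0,-0.0333],"hand": 1}
    - {"travel": [0.075,-0.067,-0.04],"rotation": [0,0,-0.0389],"hand": 1}
    - {"travel": [0.087,-0.077,-0.04],"rotation": [0,0,-0.0444],"hand": 1}

```text
t: 16.25
ee_pos: [0.493, 0.2354, 0.1694]
tool_rot: [-0.0, 0.626, 0.78, -0.0]
ft_force: [1.1, -0.1, -1.3]
gripper_width: 0.176
grip_force: 60.0
```

```bash
python3 -c "
from h import *
print(to([.404,.311,.17]),yaw())"
```

```text
[ 93.  -70.6  -0.5] 102.48609471561898
```

Converted, 93 mm / 1000 = 0.093, -70.6 mm / 1000 = -0.0706, -3 degrees / 90 = -0.0333.

>>> play_rows:
  commands:
    - {"travel": [0.012,-0.009,0],"rotation": [0,0,-0.0056],"hand": 1}
    - {"travel": [0.024,-0.018,0],"rotation": [0,0,-0.0111],"hand": 1}
    - {"travel": [0.036,-0.027,0],"rotation": [0,0,-0.0167],"hand": 1}
    - {"travel": [0.048,-0.036,0],"rotation": [0,0,-0.0222],"hand": 1}
    - {"travel": [0.06,-0.045,0],"rotation": [0,0,-0.0278],"hand": 1}
    - {"travel": [0.071,-0.054,0],"rotation": [0,0,-0.0333],"hand": 1}
    - {"travel": [0.08,-0.061,0],"rotation": [0,0,-0.0333],"hand": 1}
    - {"travel": [0.087,-0.066,0],"rotation": [0,0,-0.0333],"hand": 1}
    - {"travel": [0.091,-0.069,0],"rotation": [0,0,-0.0333],"hand": 1}
    - {"travel": [0.093,-0.0706,0],"rotation": [0,0,-0.0333],"hand": 1}
    - {"travel": [0.093,-0.0706,0],"rotation": [0,0,-0.0333],"hand": 1}
    - {"travel": [0.093,-0.0706,0],"rotation": [0,0,-0.0333],"hand": 1}

```text
t: 17.45
ee_pos: [0.4058, 0.3096, 0.1694]
tool_rot: [0.0, 0.606, 0.795, -0.0]
ft_force: [0.3, -0.5, -1.6]
gripper_width: 0.177
grip_force: 60.1
```

Run:
```python
from h import *
s,R=Rt(); p,d,i=grab("wrist"); np.savez("w10.npz",p=p,d=d,**i); cv2.imwrite("pics/w10.png",p[...,::-1]); P=cloud(d,i)
print(s["t"],s["ee_pos"],yaw())
m=(np.hypot(P[...,0]-.411,P[...,1]-.312)<.09)&(P[...,2]>.0095)&(P[...,2]<.016)
r=cv2.minAreaRect(P[m][:,:2].astype(np.float32)*1000);print(r,m.sum(),np.median(P[m][:,2]))
m=(np.hypot(P[...,0]-.411,P[...,1]-.312)<.045)&(P[...,2]<.009); print("floor",np.median(P[m][:,2]),m.sum())
a=np.radians(yaw()-90); c=np.array(r[0])/1000-6.5e-3*np.array([np.cos(a),np.sin(a)]); print("TCP target",c,to([*c,.08]))
```

```text
17.45 [0.405813   0.30964426 0.16941785] 105.36101359277191
((413.07135009765625, 311.5682678222656), (100.06854248046875, 99.44252014160156), 15.411524772644043) 1514 0.012339940362781378
floor 0.004622284864955765 5473
TCP target [0.40680356 0.30984642] [ 0.   1.  89.4]
```

View pics/w10.png

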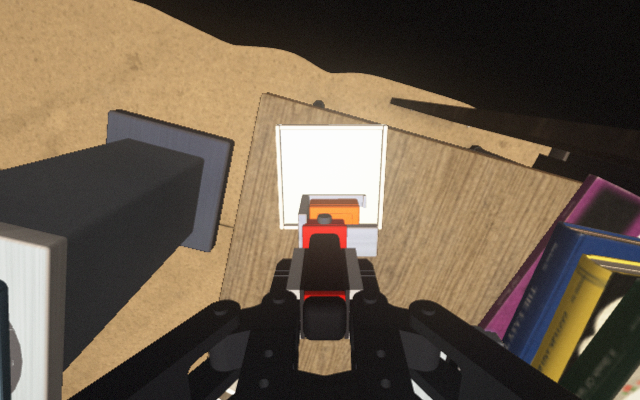

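The tray is aligned and centred. The jaw still holds the cap at (335,212). I'll lower it.

>>> play_rows:
  commands:
    - {"travel": [0,0.001,0.004],"rotation": [0,0,0],"hand": 1}
    - {"travel": [0,0.001,0.014],"rotation": [0,0,0],"hand": 1}
    - {"travel": [0,0.001,0.028],"rotation": [0,0,0],"hand": 1}
    - {"travel": [0,0.001,0.043],"rotation": [0,0,0],"hand": 1}
    - {"travel": [0,0.001,0.058],"rotation": [0,0,0],"hand": 1}
    - {"travel": [0,0.001,0.073],"rotation": [0,0,0],"hand": 1}
    - {"travel": [0,0.001,0.086],"rotation": [0,0,0],"hand": 1}
    - {"travel": [0,0.001,0.095],"rotation": [0,0,0],"hand": 1}
    - {"travel": [0,0.001,0.1],"rotation": [0,0,0],"hand": 1}
    - {"travel": [0,0.001,0.1025],"rotation": [0,0,0],"hand": 1}
    - {"travel": [0,0.001,0.103],"rotation": [0,0,0],"hand": 1}
    - {"travel": [0,0.001,0.103],"rotation": [0,0,0],"hand": 1}

```text
t: 18.7
ee_pos: [0.4066, 0.3106, 0.0668]
tool_rot: [0.0, 0.606, 0.796, 0.0]
ft_force: [0.3, 0.6, -0.9]
gripper_width: 0.179
grip_force: 60.1
```

Converted, 0.9 mm / 1000 = 0.0009, 0.6 mm / 1000 = 0.0006.

>>> play_rows:
  commands:
    - {"travel": [0,0,0.0003],"rotation": [0,0,0],"hand": 1}
    - {"travel": [0,0,0.0006],"rotation": [0,0,0],"hand": 1}
    - {"travel": [0,0,0.0009],"rotation": [0,0,0],"hand": 1}
    - {"travel": [0,0,0.0009],"rotation": [0,0,0],"hand": 1}

```text
t: 19.1
ee_pos: [0.4064, 0.3103, 0.0656]
tool_rot: [0.0, 0.606, 0.796, 0.0]
ft_force: [0.4, -0.5, -0.9]
gripper_width: 0.18
grip_force: 60.1
```

Converted, 0.6 mm / 1000 = 0.0006, 0.3 mm / 1000 = 0.0003.

>>> play_rows:
  commands:
    - {"travel": [0,0,0.0003],"rotation": [0,0,0],"hand": 1}
    - {"travel": [0,0,0.0006],"rotation": [0,0,0],"hand": 1}
    - {"travel": [0,0,0.0006],"rotation": [0,0,0],"hand": 1}

```text
t: 19.4
ee_pos: [0.4063, 0.3103, 0.065]
tool_rot: [0.0, 0.606, 0.796, -0.0]
ft_force: [0.4, 0.0, -0.1]
gripper_width: 0.177
grip_force: 60.3
```

Converted, 0.3 mm / 1000 = 0.0003.

>>> play_rows:
  commands:
    - {"travel": [0,0,0.0003],"rotation": [0,0,0],"hand": 1}
    - {"travel": [0,0,0.0003],"rotation": [0,0,0],"hand": 1}

```text
t: 19.6
ee_pos: [0.4063, 0.3104, 0.0649]
tool_rot: [0.0, 0.606, 0.796, 0.0]
ft_force: [-1.7, 0.2, 3.9]
gripper_width: 0.179
grip_force: 60.8
```

It is on the floor. I'll release gradually.

Converted, -0.2 mm / 1000 = -0.0002.

>>> play_rows:
  commands:
    - {"travel": [0,0,-0.0002],"rotation": [0,0,0],"hand": 1}
    - {"travel": [0,0,-0.0002],"rotation": [0,0,0],"hand": 0.6}
    - {"travel": [0,0,-0.0002],"rotation": [0,0,0],"hand": 0.5}
    - {"travel": [0,0,-0.0002],"rotation": [0,0,0],"hand": 0.4}
    - {"travel": [0,0,-0.0002],"rotation": [0,0,0],"hand": 0.3}
    - {"travel": [0,0,-0.0002],"rotation": [0,0,0],"hand": 0.2}
    - {"travel": [0,0,-0.0002],"rotation": [0,0,0],"hand": 0}
    - {"travel": [0,0,-0.0002],"rotation": [0,0,0],"hand": -0.2}
    - {"travel": [0,0,-0.0002],"rotation": [0,0,0],"hand": -0.2}
    - {"travel": [0,0,-0.0002],"rotation": [0,0,0],"hand": -0.2}

```text
t: 20.6
ee_pos: [0.4063, 0.3104, 0.0649]
tool_rot: [-0.0, 0.606, 0.796, 0.0]
ft_force: [0.7, -0.4, -1.1]
gripper_width: 0.6
grip_force: 0.0
```

>>> play_rows:
  commands:
    - {"travel": [0,0,-0.005],"rotation": [0,0,0],"hand": -0.2}
    - {"travel": [0,0,-0.015],"rotation": [0,0,0],"hand": -0.2}
    - {"travel": [0,0,-0.035],"rotation": [0,0,0],"hand": -0.2}
    - {"travel": [0,0,-0.06],"rotation": [0,0,0],"hand": -0.2}
    - {"travel": [0,0,-0.09],"rotation": [0,0,0],"hand": -0.2}
    - {"travel": [0,0,-0.12],"rotation": [0,0,0],"hand": -0.2}
    - {"travel": [-0.01,0,-0.14],"rotation": [0,0,0],"hand": -0.2}
    - {"travel": [-0.025,0,-0.15],"rotation": [0,0,0],"hand": -0.2}
    - {"travel": [-0.04,0,-0.15],"rotation": [0,0,0],"hand": -0.2}
    - {"travel": [-0.05,0,-0.15],"rotation": [0,0,0],"hand": -0.2}
    - {"travel": [-0.05,0,-0.15],"rotation": [0,0,0],"hand": -0.2}
    - {"travel": [-0.05,0,-0.15],"rotation": [0,0,0],"hand": -0.2}

```text
t: 21.8
ee_pos: [0.4194, 0.2625, 0.215]
tool_rot: [-0.0, 0.606, 0.796, 0.0]
ft_force: [-0.2, -0.8, -0.5]
gripper_width: 0.599
grip_force: 0.0
```

Run:
```python
from box import *
s,R=Rt(); p,d,i=grab("wrist"); np.savez("w11.npz",p=p,d=d,**i); P=cloud(d,i); print(s["t"],s["ee_pos"],s["gripper_width"])
n=np.hypot(P[...,0]-.41,P[...,1]-.311)<.07
m=n&mask(p,"o"); q=P[m]; zt=np.percentile(q[:,2],85);q=q[abs(q[:,2]-zt)<.002]; A=np.c_[q[:,:2],np.ones(len(q))]; print("cap top",zt,len(q),"tilt",np.degrees(np.linalg.lstsq(A,q[:,2],rcond=None)[0][:2]))
m=n&(P[...,2]>.1); q=P[m]; print("handle top",np.median(q,0),len(q))
a=cv2.resize(p[60:280,220:440],(400,400)); 
p2,_,_=grab("scene"); b=cv2.resize(p2[190:330,195:335],(400,400)); cv2.imwrite("pics/end.png",np.hstack([a,b])[...,::-1])
```

```text
21.8 [0.41937705 0.26245721 0.21495827] 0.5993987795387541
cap top 0.04443059565839587 5 tilt [52.61653326 15.60121062]
handle top [0.41942545 0.2743536  0.28427387] 32280
```

View pics/end.png

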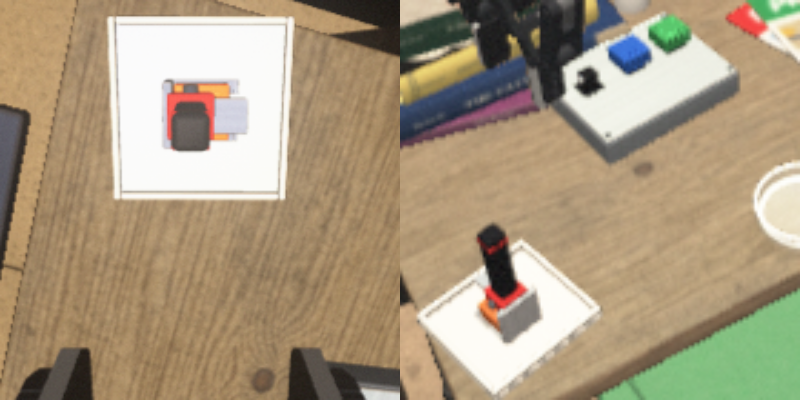

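The view shows the puller standing upright in the tray with the orange cap in its jaw, the stem bare, and blue and green seated. One quick numeric check that the cap is flat before handing in.

Run:
```python
from box import *
z=np.load("w11.npz"); P=cloud(z["d"],z); a=np.radians(15.4)
D=P-[.4063,.3104,0]; x=(D[...,0]*np.cos(a)+D[...,1]*np.sin(a))*1000; y=(-D[...,0]*np.sin(a)+D[...,1]*np.cos(a))*1000; Z=P[...,2]*1000
m=mask(z["p"],"o")&(abs(x)<30)&(abs(y)<25)&(Z<30)
for s in(1,-1):
    for lo in range(-8,22,6):
        k=m&(s*y>8)&(x>=lo)&(x<lo+6)
        if k.sum()>3: print(s,lo,k.sum(),np.percentile(Z[k],[50,90]).round(1),np.percentile(y[k],[2,98]).round(1))
m=(abs(x)<14)&(abs(y)<14)&(Z>98)&(Z<114); print("handle",x[m].mean().round(1),y[m].mean().round(1),Z[m].mean().round(1))
```

```text
1 -8 7 [23.2 24.2] [11.7 14.4]
1 4 6 [23.1 23.3] [13.5 14.4]
1 10 13 [23.4 24.4] [ 9.3 14.5]
1 16 9 [23.5 24.7] [13.5 14.5]
-1 10 5 [23.8 24.1] [-14.4 -12.3]
-1 16 11 [23.4 24. ] [-14.5 -12.3]
handle 1.3 0.6 107.3
```

The cap's top is level at about 23.4 mm against an expected 23, and the handle is upright. I'll hand in.

```bash
python3 -c "
from rig import bot
print(bot.finish_job())"
```

```text
the job is handed in; nothing more can be done
None
```

I pulled the orange cap off with the puller, which now stands upright in the white tray with the cap flat in its jaw; the green and blue caps are still seated, and I handed the job in at about 22 s.

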